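# Put the polishing brush and the heel last stem back in the repair tray

### The arm

A 6-joint arm with a two-finger parallel gripper is mounted at the origin on the work surface. World frame = base frame: x ahead of the robot, y to its left, z up, the work surface at z = 0. Lengths are in m, angles in rad, forces in N, time in s.
With the tool pointing down it reaches from about 0.325 to 0.775 m from the base axis. Payload 9.3 kg.
Tool frame: the origin (TCP) lies on the centre line of the jaws, within the pads' length; the fingertips stand 25 mm ahead of it and the grasp point (between the pads) lies 6 mm ahead of it; z points along the fingers, y is the line along which they close (so a half turn about z gives the same grasp; the last joint's range is limited). The gripper opens to 85 mm and grips with 20 to 120 N. Pads are 22 mm wide; open, the fingers measure 114 mm over their backs; the gripper's body (76 mm by 85 mm) begins 54 mm behind the grasp point. The pads swing forward as they close: fully open they stand 13 mm farther back than shut.
Start: joints at [-1.475, 0.259, 0.021, 1.334, 0, 1.418], TCP at [0.135, -0.533, 0.256] pointing down, gripper open.
Joint ranges: [-3.04, 3.04], [-0.91, 1.82], [-1.04, 1.36], [-1.92, 1.95], [-1.52, 1.45], [-3.14, 3.14]. Speed limits (rad/s): [2.22, 2.22, 2.79, 3.14, 3.14, 3.14].

### API

Orientations are given as a unit quaternion [x, y, z, w].
In Python, from cell import bot gives the robot as it stands.
- The arm moves only by the shell command python3 -m creep 'ROWS' [FORCE]. ROWS is JSON, a list that holds one entry, the list of rows, each a list of 7 numbers: the shift along the tool's x, y, z in cm, then the turn, a rotation vector about the tool's x, y, z in degrees, then the finger opening in cm, from 0 to 8.54. In form: [[[tx, ty, tz, ax, ay, az, claw], ...]]. A call has 1 to 12 rows; each row shifts and turns the commanded pose from where the row before left it, along the tool's axes as they then stand; what a row does not reach is not made up. A row lasts 1/8 s, in which the tool goes at most 62.5 mm and 10.7 degrees, less where a joint would pass 70% of its speed; a pose out of reach is approached as far as the arm can. A call is refused whole if a number of a shift passes 6.25 or a number of a turn 10.7, either way. A call with a gripper value outside its range is refused whole. The fingers move at their own pace and stop on an object; FORCE is the grip in N (left out, the last holds). Time passes only in rows, so rows that do not move let the fingers close. It gives the time, the measured TCP pose, the force, the opening and the grip force at its end, in the units of the state.
- bot.sense(): the state, without advancing time (a new reading comes with each control period).
- bot.camera(name): name is "scene" or "side" or "wrist"; returns the picture (420x560x3 uint8, red, green, blue); there is no depth.
- bot.camera_params(name): a dict with "camera_matrix" (3x3 intrinsics, pixels), "rvec" (rotation vector, rad) and "tvec" (3), from world to camera coordinates, as OpenCV has them. Camera axes: x right, y down, z forward; pixel columns grow to the right and rows downward; lengths in m; the calibration is good to about 2 mm. A picture is of the moment at which its call begins: read the wrist's pose just before it. camera_params takes no time and is no camera call; for the wrist camera it gives the pose at the moment of the call.
- bot.close_job(): hands the job in; it is judged then, once.
The state is a dict: "time_s": time; "q": joint angles; "joint_velocities": joint speeds; "joint_efforts": joint torques, N m; "position": TCP position; "ee_rot": TCP orientation; "wrist_force": force on the tool from outside, world axes, zero at the start; "wrist_torque": the same for the moment, N m; "opening": finger opening in m; "gripper_force": force on a finger pad.
Only numpy, scipy, OpenCV 4.12 (cv2) and the standard library are available. Lean on these libraries where they do the work, as an engineer would, in place of code of your own. Each camera call takes 0.05 s, during which the arm holds its last target. There are 200 camera calls.

### The job

Tidy the shoe repair stand: lay the longer of the two wooden polishing brushes, bristles down, in the tray's long compartment, and lay the steel heel last stem in the crosswise compartment at the tray's far end. Each must lie flat on its compartment's floor along the compartment's length, either way round, and be set down gently, not dropped.

Things in the scene. Friction and masses are not known exactly. Their poses are not given: they have to be found in the camera images.
- brush: The longer polishing brush, lying bristles down on the red stool top (a slab 30 mm high, 370 x 370 mm). Brown lacquered wooden block 150 mm long (x), 48 mm wide (y), from 18 to 42 mm above its underside; below it black bristles (rigid), 138 x 40 mm, 18 mm high. Origin: centre of the underside; x along its length, z up. About 0.18 kg. A similar brush only 95 mm long stays on the stool.
- stem: Steel heel last stem lying on the red stool top: a T of 24 mm height (z). Square shank 24 mm wide (y), 106 mm long, with a crosshead 40 mm wide and 24 mm long at its +x end; 130 mm long in all (x). Origin: middle of its length and width, on the underside (the shank is 24 mm wide there); z up. About 0.4 kg, centre of mass 8 mm towards the head.
- long_bay (a point): Centre of the floor of the tray's long compartment, 180 mm along x by 80 mm along y inside. x and y are the tray's own axes (x roughly away from the robot, y to the left), z up. The wooden tray is fixed, 265 x 175 mm; floors are 4 mm above the bench, walls 5 mm thick rise 10 mm above the floors. To the right (-y) of this compartment are two square ones with a cream heel tip and a flat tin, which are not higher than the walls by more than 4 mm.
- cross_bay (a point): Centre of the floor of the tray's crosswise compartment at its far end, 70 mm along x by 165 mm along y inside (long side along y); same axes as long_bay, floor 4 mm above the bench, walls 10 mm above the floor.
Not all that is in view belongs to the job. What is shaped like the brush but pink or yellow is not meant.

How it is judged:
At the end, for the whole second after the job is handed in: The longer brush, bristles down, and the stem rest flat in the long and the crosswise compartment: each origin within 18 mm (brush) or 22 mm (stem) of the centre in x and y and 4 mm of the floor, tilt under 4.6 degrees, lengthwise within 13 degrees (brush) or 20 (stem), either way round (x of brush in the frame of long_bay between -0.018 and 0.018 m and y of brush in the frame of long_bay between -0.018 and 0.018 m and z of brush in the frame of long_bay between -0.004 and 0.004 m and angle between each of brush, stem's own z axis and vertical below 0.08 rad and angle between the x axis of brush and the x axis of long_bay, either way round below 0.23 rad and linear speed of each of brush, stem below 0.02 m/s and x of stem in the frame of cross_bay between -0.022 and 0.022 m and y of stem in the frame of cross_bay between -0.022 and 0.022 m and z of stem in the frame of cross_bay between -0.004 and 0.004 m and angle between the x axis of stem and the y axis of cross_bay, either way round below 0.35 rad); the robot touches nothing.
It fails at once if the brush is dropped or thrown (over 0.6 m/s while not held) (contact force between brush and the fingers below 0.1 N and linear speed of brush above 0.6 m/s).
It fails at once if the stem is dropped or thrown (over 0.6 m/s while not held) (contact force between stem and the fingers below 0.1 N and linear speed of stem above 0.6 m/s).
It also fails if it takes over 64 s, if anything falls off the work surface, if the arm or the gripper's body presses on something with over 40 N, if the wrist force passes 120 N, or if a joint passes its speed limit or range.

## Working session

There is one attempt and no reset: what is moved stays moved. The work goes in short steps, Python scripts to look and compute and a shell command to move; the robot and the scene stay as the last step left them, time stands still between calls to the robot, and variables do not carry over. Pictures are saved under pics/ and viewed, at most 12 in all, crops included, and the job is handed in when it is done.

```bash
ls; mkdir -p pics; cat > h.py <<'E'
import numpy as np, cv2
from cell import bot
def cam(n):
    p=bot.camera_params(n); K=np.array(p["camera_matrix"]); R=cv2.Rodrigues(np.array(p["rvec"],float))[0]; t=np.array(p["tvec"],float).ravel()
    return K,R,t
def ray(c,uv,z):
    K,R,t=c; o=-R.T@t; d=R.T@np.linalg.inv(K)@np.array([uv[0],uv[1],1.]); return o+d*(z-o[2])/d[2]
def proj(c,P):
    K,R,t=c; q=K@(R@np.array(P)+t); return q[:2]/q[2]
def save(n,f):
    c=cam(n); im=bot.camera(n); cv2.imwrite("pics/"+f,im[:,:,::-1]); np.savez("pics/"+f[:-4]+".npz",im=im,K=c[0],R=c[1],t=c[2]); return c,im
def load(f):
    d=np.load("pics/"+f+".npz"); return (d["K"],d["R"],d["t"]),d["im"]
E
python3 - <<'E'
from h import *
for n in ("scene","side"):
    c,im=save(n,n+"0.png"); print(n,-c[1].T@c[2],c[1][2])
s=bot.sense(); print(s["position"],s["ee_rot"],s["opening"])
E
```

```text
pics
scene [1.2665315  0.09868531 0.66743381] [-0.80105327 -0.08331255 -0.59276697]
side [0.30850663 0.7696488  0.66816892] [ 0.13498939 -0.77620952 -0.61585441]
[ 0.13537979 -0.53285089  0.2557302 ] [ 9.92275766e-01  1.24050178e-01 -2.53362134e-06 -5.97679947e-04] 0.08547388141694157
```

View pics/scene0.png

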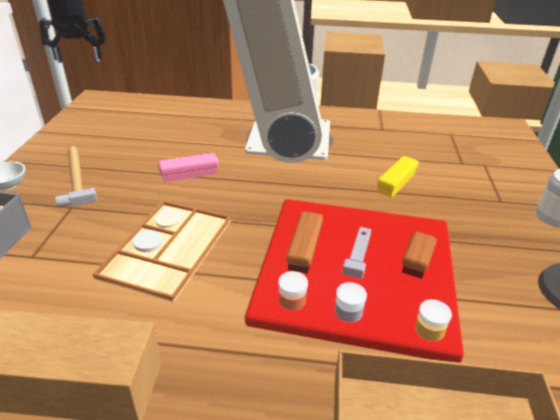

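View pics/side0.png

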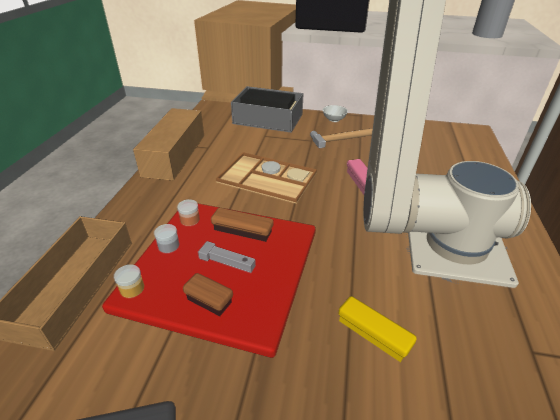

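The scene view shows two brown brushes on the stool: a longer one at (306,240) and a shorter one at (420,253). In the side view they're at (242,224) and (208,293). The stem is at scene (358,252) and the tray at (165,247). The pink and yellow ones are decoys. The longer brown brush fits, and I'll confirm it in an enlarged crop.

```bash
python3 - <<'E'
from h import *
c,im=load("scene0"); c2,im2=load("side0")
a=cv2.resize(im[195:305,275:445],None,fx=4,fy=4,interpolation=cv2.INTER_CUBIC)
b=cv2.resize(im[195:305,90:240],None,fx=4,fy=4,interpolation=cv2.INTER_CUBIC)
cv2.imwrite("pics/crA.png",a[:,:,::-1])
e=cv2.resize(im2[150:320,170:325],None,fx=3.5,fy=3.5,interpolation=cv2.INTER_CUBIC)
cv2.imwrite("pics/crB.png",e[:,:,::-1])
for n,c,im in(("scene",c,im),("side",c2,im2)):
    I=im.astype(int); red=((I[:,:,0]>120)&(I[:,:,1]<35)&(I[:,:,2]<45)).astype(np.uint8)
    k=max(cv2.findContours(red,cv2.RETR_EXTERNAL,cv2.CHAIN_APPROX_NONE)[0],key=cv2.contourArea)
    h=cv2.convexHull(k); ap=cv2.approxPolyDP(h,8,True)[:,0]
    print(n,[(list(map(int,p)),ray(c,p,.03)[:2].round(3)) for p in ap])
    m=np.zeros_like(red); cv2.fillConvexPoly(m,h,1); m=cv2.erode(m,np.ones((5,5)))&(1-red)
    N,L,S,C=cv2.connectedComponentsWithStats(m)
    for i in range(1,N):
        if S[i,4]>150:
            q=cv2.boxPoints(cv2.minAreaRect(np.argwhere(L==i)[:,::-1].astype(np.float32)))
            print(S[i],im[L==i].mean(0).round(),[ray(c,p,.06)[:2].round(3).tolist() for p in q])
E
```

```text
scene [([299, 329], array([0.737, 0.087])), ([457, 359], array([0.763, 0.343]))]
side [([305, 258], array([0.364, 0.148])), ([272, 356], array([0.388, 0.402])), ([103, 308], array([0.742, 0.364])), ([115, 289], array([0.743, 0.315])), ([261, 247], array([0.471, 0.133]))]
[ 182  249  109   67 2140] [137.  79.  59.] [[0.616, 0.299], [0.506, 0.047], [0.394, 0.174], [0.512, 0.38]]
[118 272  69  38 737] [169.  62.  37.] [[0.716, 0.339], [0.605, 0.264], [0.568, 0.32], [0.675, 0.388]]
[106 303 168  50 973] [187.  38.  29.] [[0.715, 0.385], [0.724, 0.36], [0.384, 0.395], [0.385, 0.416]]
```

View pics/crA.png

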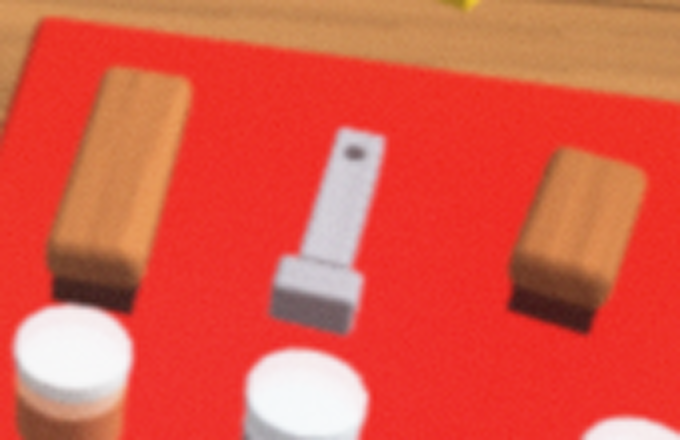

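View pics/crB.png

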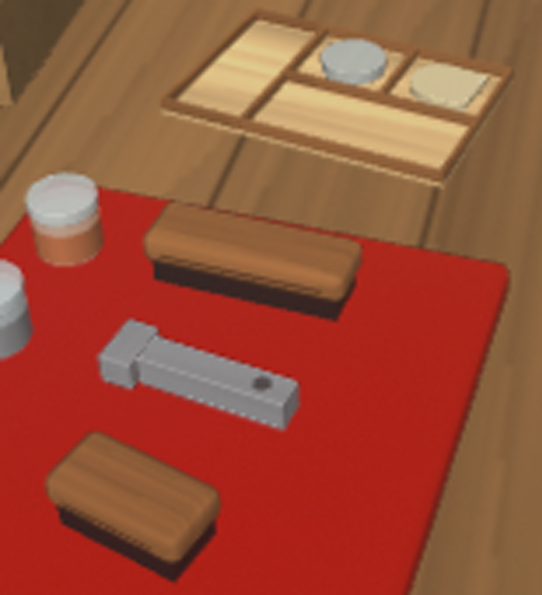

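Confirmed: the longer brush is at crop A (120,180). Its block is about twice the length of the short one at (575,240). Next I'll cast the corner pixels from both views.

```bash
python3 - <<'E'
from h import *
c,_=load("scene0"); s,_=load("side0")
A=lambda u,v,z: ray(c,(u/4+275,v/4+195),z)[:2]*1000
B=lambda u,v,z: ray(s,(u/3.5+170,v/3.5+150),z)[:2]*1000
P=lambda n,l: print(n,[x.round(0).tolist() for x in l])
P("brush scene top far L,R",[A(110,68,.072),A(190,80,.072)]); P(" bristle near bottom L,R",[A(55,300,.03),A(133,310,.03)])
P(" side bristle bottom",[B(155,280,.03),B(340,318,.03)])
P("stem scene far top",[A(340,127,.054),A(385,137,.054)]);P(" head bottom near",[A(270,317,.03),A(350,332,.03)]);P(" neck",[A(302,260,.054),A(345,268,.054)])
P(" side shank end top",[B(298,373,.054),B(285,395,.054)]);P(" bottom",[B(285,427,.03),B(120,385,.03),B(100,360,.03)])
t=[B(258,12,.014),B(512,70,.014),B(443,180,.014),B(163,103,.014)];P("tray side",t)
t2=[ray(c,p,.014)[:2]*1000 for p in ((98,274),(165,204),(231,219),(174,294))]
P("tray scene",t2)
for q in(t,t2):
    q=np.array(q); x=(q[0]+q[3]-q[1]-q[2])/2; y=(q[2]+q[3]-q[0]-q[1])/2; m=q.mean(0)
    print("L",np.linalg.norm(x),"W",np.linalg.norm(y),"yaw x,y",np.degrees(np.arctan2(x[1],x[0])),np.degrees(np.arctan2(-y[0],y[1])),m)
    u=x/np.linalg.norm(x); v=np.array([-u[1],u[0]]); print("long",m-37.5*u+42.5*v,"cross",m+92.5*u)
E
```

```text
brush scene top far L,R [[462.0, 71.0], [467.0, 113.0]]
 bristle near bottom L,R [[597.0, 57.0], [598.0, 94.0]]
 side bristle bottom [[599.0, 97.0], [462.0, 109.0]]
stem scene far top [[472.0, 193.0], [477.0, 216.0]]
 head bottom near [[594.0, 160.0], [599.0, 198.0]]
 neck [[578.0, 172.0], [581.0, 193.0]]
 side shank end top [[471.0, 189.0], [474.0, 209.0]]
 bottom [[474.0, 214.0], [588.0, 199.0], [609.0, 180.0]]
tray side [[634.0, -308.0], [383.0, -255.0], [419.0, -81.0], [673.0, -141.0]]
tray scene [[642.0, -310.0], [399.0, -253.0], [433.0, -89.0], [673.0, -150.0]]
L 258.70371710798526 W 174.23785361391782 yaw x,y -12.587010074435183 -12.509785224853351 [ 527.17785025 -196.17170217]
long [ 499.84080209 -146.52106473] cross [ 617.45472316 -216.32948522]
L 248.51085705902335 W 165.0926087359736 yaw x,y -13.695843478976832 -11.496485567751881 [ 536.64665914 -200.25468358]
long [ 510.27554867 -150.08432846] cross [ 626.51654178 -222.15569254]
```

Checks against the given sizes: the bristle edge measures 137 mm (138 given), and the stem neck to end measures 108 mm (106 given). The brush is at (529,83) with yaw -5°, and the stem at (537,190) with yaw -11°. I'll look at the tray with the wrist camera on the way.

```bash
python3 -m creep '[[[2.3,-1.1,-0.4,0,0,0,8.5],[4.7,-2.3,-0.8,0,0,0,8.5],[4.7,-2.3,-0.8,0,0,0,8.5],[4.7,-2.3,-0.8,0,0,0,8.5],[4.7,-2.3,-0.8,0,0,0,8.5],[4.7,-2.3,-0.8,0,0,0,8.5],[4.7,-2.3,-0.8,0,0,0,8.5],[4.7,-2.3,-0.8,0,0,0,8.5],[4.7,-2.3,-0.8,0,0,0,8.5],[4.7,-2.3,-0.8,0,0,0,8.5],[2.3,-1.1,-0.4,0,0,0,8.5],[0,0,0,0,0,0,8.5]]]'
python3 - <<'E'
from h import *
c,im=save("wrist","w0.png"); s=bot.sense(); print(s["q"],s["position"],s["ee_rot"]); print(-c[1].T@c[2],c[1][2])
I=im.astype(int)
for n,p in (("long",(505,-148)),("cross",(622,-219)),("ctr",(532,-198))): print(n,proj(c,(p[0]/1e3,p[1]/1e3,.004)))
E
```

```text
time_s: 1.6
position: [0.5346, -0.1944, 0.3357]
ee_rot: [0.992, 0.125, -0.0, -0.0]
wrist_force: [-0.3, 0.5, -0.3]
opening: 0.0844
gripper_force: 0.0
[-4.98011931e-01  2.83692957e-01  2.55974672e-01  1.54414600e+00
 -1.77390808e-04  2.39310717e+00] [ 0.53382375 -0.19514865  0.33568262] [ 9.92167968e-01  1.24909687e-01 -4.85353326e-04 -2.39651464e-04]
[ 0.61186565 -0.17594964  0.45177261] [-0.30340066 -0.07765311 -0.94969365]
long [240.16403133 179.16532619]
cross [308.68175196 110.92692779]
ctr [277.57472393 169.95191259]
```

View pics/w0.png

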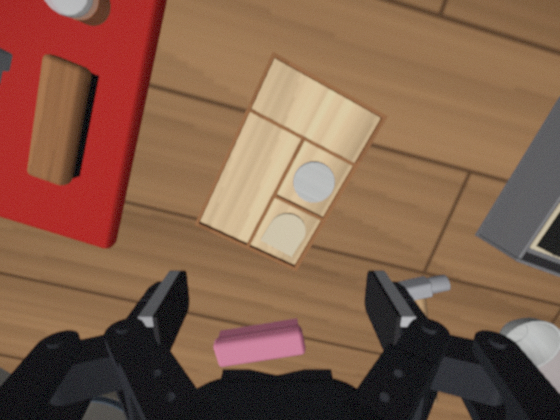

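The wrist view shows the tray with outer corners (275,56), (384,118), (297,266) and (199,222). The longer brush is at (60,120) and the fingers are at the bottom.

```bash
python3 - <<'E'
from h import *
c,im=load("w0")
q=np.array([ray(c,p,.014)[:2]*1000 for p in ((384,118),(297,266),(199,222),(275,56))])
x=(q[0]+q[3]-q[1]-q[2])/2; y=(q[2]+q[3]-q[0]-q[1])/2; m=q.mean(0)
print("L",np.linalg.norm(x),"W",np.linalg.norm(y),"yaw x,y",np.degrees(np.arctan2(x[1],x[0])),np.degrees(np.arctan2(-y[0],y[1])),m)
u=x/np.linalg.norm(x); v=np.array([-u[1],u[0]]); print("long",m-37.5*u+42.5*v,"cross",m+92.5*u)
b=np.array([ray(c,p,.066)[:2]*1000 for p in ((45,55),(93,70),(72,185),(27,175))]); print(b.round(),b.mean(0))
E
```

```text
L 252.38338571383937 W 166.382345983912 yaw x,y -12.460606731127104 -12.368789629673678 [ 533.59141355 -211.30506688]
long [ 506.14489503 -161.71485997] cross [ 623.91253792 -231.2636363 ]
[[604.  91.]
 [602.  38.]
 [459.  55.]
 [458. 110.]] [530.65846243  73.65238823]
```

```bash
python3 - <<'E'
from h import *
c0,im0=load("w0")
c,im=save("wrist","w1.png"); s=bot.sense(); print(s["position"],-c[1].T@c[2], c[1]@c0[1].T)
d=cv2.phaseCorrelate(cv2.cvtColor(im0[:250],6).astype(np.float32),cv2.cvtColor(im[:250],6).astype(np.float32)); print(d)
g,h=load("side0"); sc,_=load("scene0")
th=np.radians(-12.5);u=np.array([np.cos(th),np.sin(th)]);v=np.array([-u[1],u[0]])
for m in ((533.6,-211.3),(530,-198)):
  for n,cc in(("side",g),("scene",sc),("wrist",c)):
    print(m,n,[proj(cc,[*((np.array(m)+a*u+b*v)/1000),.014]).round(1).tolist() for a,b in((132.5,-87.5),(-132.5,-87.5),(-132.5,87.5),(132.5,87.5))])
print("side clicks",[(a/3.5+170,b/3.5+150) for a,b in((258,12),(512,70),(443,180),(163,103))])
I=im.astype(int); gr=cv2.Canny(im,60,150)
E
```

```text
[ 0.53331641 -0.1956897   0.33577861] [ 0.61110704 -0.17679369  0.45171425] [[ 9.99999391e-01  1.06793653e-03  2.79475509e-04]
 [-1.06783555e-03  9.99999365e-01 -3.61226637e-04]
 [-2.79861099e-04  3.60927983e-04  9.99999896e-01]]
((-0.4336893216943736, -0.5385244563418468), 0.9940804381900363)
(533.6, -211.3) side [[242.1, 150.5], [316.1, 167.7], [295.9, 197.9], [215.3, 176.7]]
(533.6, -211.3) scene [[89.8, 274.0], [160.3, 200.2], [228.4, 216.0], [170.0, 297.3]]
(533.6, -211.3) wrist [[389.2, 114.0], [296.9, 269.9], [194.6, 223.3], [273.4, 48.7]]
(530, -198) side [[242.1, 152.5], [316.7, 170.1], [296.4, 200.8], [215.0, 179.2]]
(530, -198) scene [[97.1, 273.4], [166.3, 199.8], [234.4, 215.6], [177.6, 296.6]]
(530, -198) wrist [[379.0, 114.1], [288.2, 270.0], [185.5, 223.4], [262.6, 48.9]]
side clicks [(243.71428571428572, 153.42857142857142), (316.2857142857143, 170.0), (296.57142857142856, 201.42857142857144), (216.57142857142856, 179.42857142857142)]
```

```bash
python3 - <<'E'
from h import *
w,a=load("w1"); s,b=load("side0"); c,d=load("scene0")
# tin top centre by grey mask near expected place
def cen(im,x,y,r=22):
    I=im[y-r:y+r,x-r:x+r].astype(int); m=((I.max(2)-I.min(2)<30)&(I.mean(2)>120)).astype(np.uint8)
    n,L,S,C=cv2.connectedComponentsWithStats(m); i=1+np.argmax(S[1:,4]); return C[i]+[x-r,y-r],S[i]
for n,k,im,p in(("w",w,a,(313,181)),("side",s,b,(271,168)),("scene",c,d,(149,240))):
    q,S=cen(im,*p); print(n,q.round(1),S,[ray(k,q,z).round(4)[:2] for z in(.004,.014,.018)])
E
```

```text
w [313.2 180.8] [   2    2   42   41 1340] [array([ 0.5285, -0.2538]), array([ 0.5304, -0.252 ]), array([ 0.5311, -0.2514])]
side [270.6 167.3] [ 13  15  18  13 187] [array([ 0.5308, -0.2569]), array([ 0.5275, -0.2415]), array([ 0.5261, -0.2353])]
scene [147.5 240.4] [  6  12  29  22 492] [array([ 0.5199, -0.2544]), array([ 0.5311, -0.2491]), array([ 0.5356, -0.2469])]
```

The tin triangulates to y about -0.251, which supports the wrist reading. The side-view tray corners were partly on the bottom edge. I'll use tray centre (532,-207): long_bay (505,-157), cross_bay (622,-227), tray yaw -12.5°. Now to the brush.

```bash
python3 -m creep '[[[1.3,-5.4,0,0,0,0,8.5],[1.3,-5.4,0,0,0,0,8.5],[1.3,-5.4,0,0,0,0,8.5],[1.3,-5.4,0,0,0,0,8.5],[1.3,-5.4,0,0,0,0,8.5],[0,0,1,0,0,-10.7,8.5],[0,0,1,0,0,-10.7,8.5],[0,0,1,0,0,-10.7,8.5],[0,0,1,0,0,-10.7,8.5],[0,0,1,0,0,-10.7,8.5],[0,0,1,0,0,-10.7,8.5],[0,0,1,0,0,-10.7,8.5]]]' | head -3
python3 -m creep '[[[0,0,1,0,0,-10.7,8.5],[0,0,1,0,0,-10.7,8.5],[0,0,1,0,0,-10.7,8.5],[0,0,1,0,0,-10.7,8.5],[0,0,1,0,0,-10.7,8.5],[0,0,1,0,0,-10.7,8.5],[0,0,1,0,0,-10.7,8.5],[0,0,1,0,0,-10.7,8.5],[0,0,0,0,0,0,8.5],[0,0,0,0,0,0,8.5]]]'
cat >> h.py <<'E'
def st():
    from scipy.spatial.transform import Rotation as Ro
    s=bot.sense(); R=Ro.from_quat(s["ee_rot"]).as_matrix(); p=np.array(s["position"])*1000
    print("t",round(s["time_s"],2),"p",p.round(1),"yaw",round(float(np.degrees(np.arctan2(R[1,0],R[0,0]))),1),"tilt",round(float(np.degrees(np.arccos(-R[2,2]))),2),"open",round(s["opening"]*1000,1),"gf",round(s["gripper_force"],1),"F",np.round(s["wrist_force"],1))
    return p,R
def go(x,y,z,yaw):
    "remaining shift in tool cm and tool-z turn deg"
    p,R=st(); d=R.T@(np.array([x,y,z])-p)/10; a=np.degrees(np.arctan2(R[1,0],R[0,0])); print("shift cm",d.round(2),"az",round(float(-((yaw-a+180)%360-180)),1))
E
python3 - <<'E'
from h import *
go(529,82,70,175)
c,im=save("wrist","w2.png")
I=im.astype(int); red=((I[:,:,0]>120)&(I[:,:,1]<60)).astype(np.uint8)
E
```

```text
time_s: 3.2
position: [0.5296, 0.0807, 0.2659]
ee_rot: [0.711, 0.703, -0.0, -0.0]
time_s: 4.45
position: [0.5301, 0.0814, 0.1867]
ee_rot: [0.048, 0.999, -0.0, 0.0]
wrist_force: [0.8, -0.5, -0.5]
opening: 0.0852
gripper_force: 0.0
t 4.45 p [530.1  81.4 186.7] yaw 174.5 tilt 0.03 open 85.2 gf 0.0 F [ 0.8 -0.5 -0.5]
shift cm [ 0.12  0.05 11.67] az -0.5
```

View pics/w2.png

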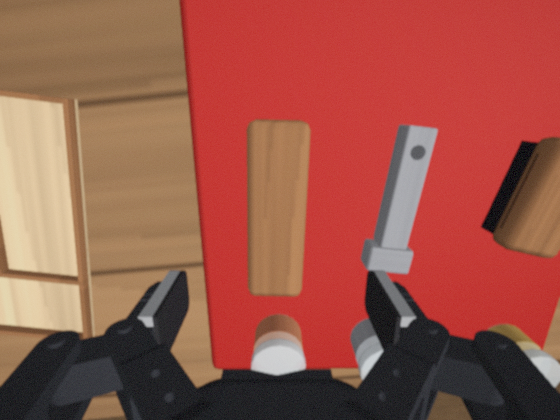

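The wrist view shows the brush top at (248..309, 121..296) and the stem from (418,126) down to its head at (387,257). The jar lids are at (278,345) and (365,340), beyond the brush's far end.

```bash
python3 - <<'E'
from h import *
c,im=load("w2")
b=np.array([ray(c,p,.070)[:2]*1000 for p in ((248,121),(309,121),(302,295),(249,295))]); print(b.round(),b.mean(0), b[2]-b[1],b[3]-b[0])
e=np.array([ray(c,p,.054)[:2]*1000 for p in ((399,125),(437,128),(407,250),(377,243))]); print("stem end",e[:2].mean(0),"neck",e[2:].mean(0))
j=np.array([ray(c,p,.08)[:2]*1000 for p in ((278,345),)]);print("jar",j)
E
```

```text
[[455.  66.]
 [459. 110.]
 [604.  95.]
 [599.  49.]] [529.18113538  80.20748767] [144.40009077 -15.30498581] [144.22348843 -17.28040203]
stem end [472.04303871 195.89251994] neck [572.60831918 177.82771475]
jar [[645.79885402  69.9687686 ]]
```

```bash
python3 -m creep '[[[0.1,0,2.5,0,0,0.5,8.5],[0,0,2.5,0,0,0,8.5],[0,0,2.5,0,0,0,8.5],[0,0,2,0,0,0,8.5],[0,0,1.4,0,0,0,8.5],[0,0,0.7,0,0,0,8.5],[0,0,0,0,0,0,4],[0,0,0,0,0,0,4],[0,0,0,0,0,0,4],[0,0,0,0,0,0,4],[0,0,0,0,0,0,4],[0,0,0,0,0,0,4]]]' 50
python3 -c "
from h import *
go(529,81,70,174)"
```

```text
time_s: 6.0
position: [0.5297, 0.0822, 0.0712]
ee_rot: [0.05, 0.999, 0.0, 0.001]
wrist_force: [0.3, 0.1, 6.8]
opening: 0.0468
gripper_force: 52.6
t 6.0 p [529.7  82.2  71.2] yaw 174.3 tilt 0.11 open 46.8 gf 52.6 F [0.3 0.1 6.8]
shift cm [ 0.06 -0.13  0.12] az 0.3
```

```bash
python3 -m creep '[[[0,0,-0.5,0,0,0,4],[0,0,-1.5,0,0,0,4],[0,0,-2.5,0,0,0,4],[0,0,-2.5,0,0,0,4],[0,0,-1,0,0,0,4],[0,0,0,0,0,0,4]]]'
python3 -c "
from h import *
go(505,-157,150,167.5)"
```

```text
time_s: 6.75
position: [0.5293, 0.0822, 0.1509]
ee_rot: [0.05, 0.999, 0.0, 0.001]
wrist_force: [0.6, 0.2, -2.6]
opening: 0.0472
gripper_force: 51.7
t 6.75 p [529.3  82.2 150.9] yaw 174.3 tilt 0.07 open 47.2 gf 51.7 F [ 0.6  0.2 -2.6]
shift cm [  0.03 -24.04   0.08] az 6.8
```

```bash
python3 -m creep '[[[0,-1,0,0,0,0,4],[0,-2.5,0,0,0,0,4],[0,-4,0,0,0,0,4],[0,-4.5,0,0,0,0,4],[0,-4.5,0,0,0,0,4],[0,-4,0,0,0,0,4],[0,-2.5,0,0,0,0,4],[0,-1,0,0,0,0,4],[0,0,1,0,0,3.4,4],[0,0,1,0,0,3.4,4],[0,0,0,0,0,0,4],[0,0,0,0,0,0,4]]]'
python3 - <<'E'
from h import *
go(505,-157,45,167.5)
w,a=save("wrist","w3.png"); s,b=save("side","s3.png")
m=np.hstack([a[::1,:],]); 
cv2.imwrite("pics/m3.png",cv2.resize(np.hstack([a[0:420,60:500],cv2.resize(b[90:260,170:350],(440,420))]),(800,382))[:,:,::-1])
E
```

```text
time_s: 8.25
position: [0.5051, -0.1563, 0.1304]
ee_rot: [0.108, 0.994, 0.0, -0.0]
wrist_force: [0.4, 0.3, -2.5]
opening: 0.0469
gripper_force: 51.7
t 8.25 p [ 505.1 -156.3  130.4] yaw 167.6 tilt 0.01 open 46.9 gf 51.7 F [ 0.4  0.3 -2.5]
shift cm [-0.   -0.07  8.54] az 0.1
```

View pics/m3.png

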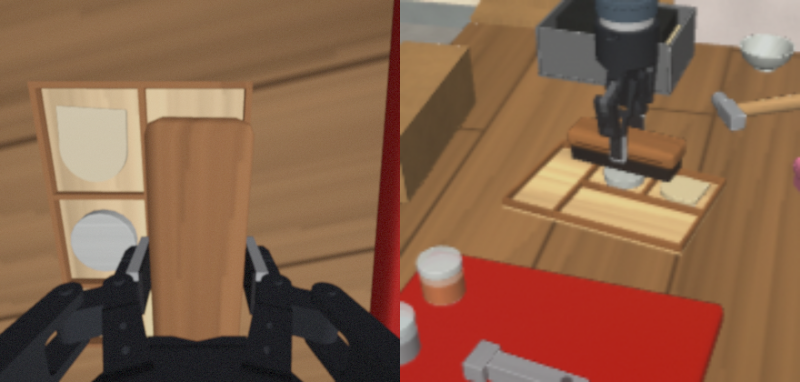

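Brush is held above the bay, wrist-panel brush (200,230). The tray's near-end outer corners are visible at panel (30,83) and (252,83), and the bay's inner edges at (146,90) and (244,90).

```bash
python3 - <<'E'
from h import *
c,im=load("w3"); f=lambda x,y,z: ray(c,(x*1.1+60,y*1.1),z)[:2]*1000
l,r=f(30,83,.014),f(252,83,.014); print("outer",l,r,np.linalg.norm(r-l),"bay",f(146,90,.014),f(244,90,.014))
th=np.radians(-12.5);u=np.array([np.cos(th),np.sin(th)]);v=np.array([-u[1],u[0]])
print("tray centre",(l+r)/2+132.5*u,"long",r+95*u-45*v)
print("brush end corners z.07->", ray(c,(148*1.1+60,120*1.1),.1),ray(c,(250*1.1+60,120*1.1),.1))
E
```

```text
outer [ 385.97167003 -263.62407326] [422.89104662 -96.16407207] 171.48146362584598 bay [ 410.16517544 -177.48185031] [ 426.57847069 -103.03055766]
tray centre [ 533.79057927 -208.57232151] long [ 505.89938467 -160.65915571]
brush end corners z.07-> [ 0.43018291 -0.16667907  0.1       ] [ 0.4412923  -0.11627627  0.1       ]
```

```bash
python3 -m creep '[[[0,-0.2,1,0,0,0,4],[0,0,2,0,0,0,4],[0,0,2,0,0,0,4],[0,0,1.6,0,0,0,4],[0,0,0.8,0,0,0,4],[0,0,0.4,0,0,0,4],[0,0,0.2,0,0,0,4],[0,0,0.2,0,0,0,4],[0,0,0.1,0,0,0,4],[0,0,0.1,0,0,0,4],[0,0,0,0,0,0,4],[0,0,0,0,0,0,4]]]'
python3 -c "
from h import *
go(505,-159,45,167.5)"
```

```text
time_s: 9.85
position: [0.5047, -0.1586, 0.0463]
ee_rot: [0.109, 0.994, -0.0, 0.0]
wrist_force: [0.4, 0.2, -2.1]
opening: 0.0476
gripper_force: 51.8
t 9.85 p [ 504.7 -158.6   46.3] yaw 167.5 tilt 0.01 open 47.6 gf 51.8 F [ 0.4  0.2 -2.1]
shift cm [-0.04 -0.03  0.13] az -0.0
```

```bash
python3 -m creep '[[[0,0,0.05,0,0,0,4],[0,0,0.05,0,0,0,4],[0,0,0.05,0,0,0,4],[0,0,0.05,0,0,0,4],[0,0,0,0,0,0,4],[0,0,0,0,0,0,4]]]'
```

```text
time_s: 10.6
position: [0.5047, -0.1586, 0.0451]
ee_rot: [0.109, 0.994, -0.0, 0.0]
wrist_force: [-3.8, 1.8, 10.1]
opening: 0.0467
gripper_force: 53.2
```

Contact. Release and lift, then head back toward the stem.

```bash
python3 -m creep '[[[0,0,0,0,0,0,5.2],[0,0,0,0,0,0,6.2],[0,0,0,0,0,0,6.5],[0,0,-0.5,0,0,0,6.5],[0,0,-1.5,0,0,0,6.5],[0,0,-3,0,0,0,6.5],[0,0,-3,0,0,0,6.5],[0,0,-3,0,0,0,6.5],[0,0,-3,0,0,0,6.5],[0,0,0,0,0,0,6.5]]]'
python3 - <<'E'
from h import *
go(544,186,180,169.5)
w,a=save("wrist","w4.png"); d,e=save("scene","c4.png")
cv2.imwrite("pics/m4.png",cv2.resize(np.hstack([a[0:420,60:500],cv2.resize(e[180:320,80:240],(480,420))]),(800,365))[:,:,::-1])
E
```

```text
time_s: 11.85
position: [0.5056, -0.159, 0.1875]
ee_rot: [0.109, 0.994, -0.001, 0.002]
wrist_force: [-0.4, -0.6, 0.2]
opening: 0.0652
gripper_force: 0.0
t 11.85 p [ 505.6 -159.   187.5] yaw 167.5 tilt 0.3 open 65.2 gf 0.0 F [-0.4 -0.6  0.2]
shift cm [ 3.75 34.51  0.69] az -2.0
```

View pics/m4.png

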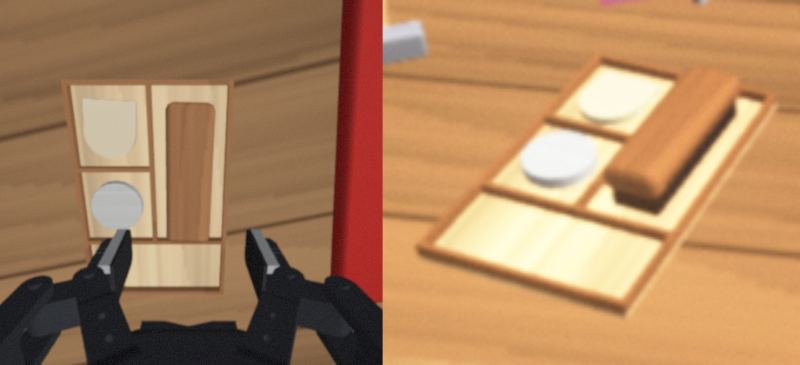

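The brush lies flat in the long bay, with clearance on every side. Now the stem.

```bash
python3 -m creep '[[[0.4,3,0,0,0,-2,8.5],[0.4,5.5,0,0,0,0,8.5],[0.4,6,0,0,0,0,8.5],[0.4,6,0,0,0,0,8.5],[0.4,6,0,0,0,0,8.5],[0.4,5,0,0,0,0,8.5],[0.1,3,0,0,0,0,8.5],[0,0,2.5,0,0,0,8.5],[0,0,2.5,0,0,0,8.5],[0,0,0,0,0,0,8.5],[0,0,0,0,0,0,8.5]]]'
python3 - <<'E'
from h import *
go(544.5,185.5,61,169.5)
w,a=save("wrist","w5.png")
I=a.astype(int); hsv=cv2.cvtColor(a,cv2.COLOR_RGB2HSV); m=((hsv[:,:,1]<60)&(hsv[:,:,2]>90)).astype(np.uint8); m[270:]=0
n,L,S,C=cv2.connectedComponentsWithStats(m); print(S[1:][S[1:,4]>300],C[1:][S[1:,4]>300])
cv2.imwrite("pics/w5c.png",a[:,:,::-1])
E
```

```text
time_s: 13.32
position: [0.5444, 0.185, 0.1347]
ee_rot: [0.092, 0.996, -0.0, -0.0]
wrist_force: [-0.1, 0.2, 0.8]
opening: 0.085
gripper_force: 0.0
t 13.32 p [544.4 185.  134.7] yaw 169.4 tilt 0.01 open 85.0 gf 0.0 F [-0.1  0.2  0.8]
shift cm [-0.    0.05  7.37] az -0.1
[[ 254  122   51  148 5291]] [[281.28331128 195.53260253]]
```

View pics/w5.png

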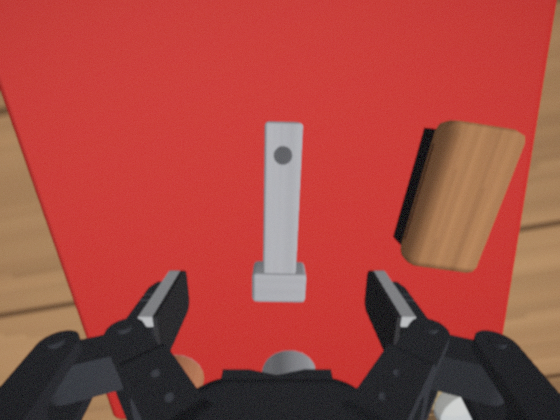

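The stem is centred between the fingers at pixel column ~281, and aligned. I'll check where along it the grasp falls.

```bash
python3 - <<'E'
from h import *
c,im=load("w5")
print([ (ray(c,p,z)[:2]*1000).round(1).tolist() for p,z in (((284,123),.054),((281,270),.054),((279,286),.054),((279,301),.03))])
print(proj(c,(.5445,.1855,.054)))
E
```

```text
[[473.0, 201.4], [572.0, 181.6], [584.6, 177.8], [613.1, 172.7]]
[279.49568956 233.91585225]
```

```bash
python3 -m creep '[[[0,0.15,2,0,0,0.4,8.5],[0,0,2,0,0,0,8.5],[0,0,1.7,0,0,0,8.5],[0,0,1.1,0,0,0,8.5],[0,0,0.5,0,0,0,8.5],[0,0,0,0,0,0,5],[0,0,0,0,0,0,3],[0,0,0,0,0,0,1.8],[0,0,0,0,0,0,1.8],[0,0,0,0,0,0,1.8],[0,0,0,0,0,0,1.8],[0,0,0,0,0,0,1.8]]]' 70
python3 -m creep '[[[0,0,0,0,0,0,1.8],[0,0,-0.5,0,0,0,1.8],[0,0,-1.5,0,0,0,1.8],[0,0,-2.5,0,0,0,1.8],[0,0,-2.5,0,0,0,1.8],[0,0,-1.5,0,0,0,1.8],[0,0,0,0,0,0,1.8],[0,0,0,0,0,0,1.8]]]'
python3 -c "
from h import *
go(622,-227,146,77.5)"
```

```text
time_s: 14.88
position: [0.5449, 0.1866, 0.062]
ee_rot: [0.095, 0.995, 0.0, 0.001]
wrist_force: [-1.3, -0.8, 5.0]
opening: 0.0225
gripper_force: 70.3
time_s: 15.88
position: [0.5441, 0.1865, 0.1455]
ee_rot: [0.095, 0.995, -0.0, -0.001]
wrist_force: [-0.7, -0.5, -3.8]
opening: 0.0224
gripper_force: 69.1
t 15.88 p [544.1 186.5 145.5] yaw 169.1 tilt 0.07 open 22.4 gf 69.1 F [-0.7 -0.5 -3.8]
shift cm [-15.5  -39.11  -0.05] az 91.6
```

```bash
python3 -m creep '[[[-0.4,-1,0,0,0,0,1.8],[-1,-2.5,0,0,0,0,1.8],[-1.6,-4,0,0,0,0,1.8],[-1.9,-5,0,0,0,0,1.8],[-1.9,-5,0,0,0,0,1.8],[-1.9,-5,0,0,0,0,1.8],[-1.9,-5,0,0,0,0,1.8],[-1.9,-5,0,0,0,0,1.8],[-1.6,-4,0,0,0,0,1.8],[-1,-2.5,0,0,0,0,1.8],[-0.5,-1,0,0,0,0,1.8],[0,0,0,0,0,0,1.8]]]'
python3 -m creep '[[[0,0,0,0,0,4,1.8],[0,0,0,0,0,8,1.8],[0,0,0,0,0,8.5,1.8],[0,0,0,0,0,9,1.8],[0,0,0,0,0,9,1.8],[0,0,0,0,0,9,1.8],[0,0,0,0,0,9,1.8],[0,0,0,0,0,9,1.8],[0,0,0,0,0,9,1.8],[0,0,0,0,0,8,1.8],[0,0,0,0,0,6,1.8],[0,0,0,0,0,3,1.8]]]'
python3 -m creep '[[[0,0,1.5,0,0,0,1.8],[0,0,1.5,0,0,0,1.8],[0,0,0,0,0,0,1.8],[0,0,0,0,0,0,1.8]]]' | head -2
python3 - <<'E'
from h import *
go(621.7,-235.3,36,77.5)
w,a=save("wrist","w6.png"); d,e=save("scene","c6.png")
cv2.imwrite("pics/m6.png",cv2.resize(np.hstack([a[0:420,20:540],cv2.resize(e[160:320,60:240],(473,420))]),(800,338))[:,:,::-1])
E
```

```text
time_s: 17.38
position: [0.6214, -0.2362, 0.1455]
ee_rot: [0.096, 0.995, 0.0, -0.001]
wrist_force: [0.1, -0.0, -3.3]
opening: 0.0222
gripper_force: 69.1
time_s: 18.88
position: [0.6216, -0.2341, 0.1464]
ee_rot: [0.78, 0.626, 0.0, -0.0]
wrist_force: [0.1, 0.9, -3.2]
opening: 0.0227
gripper_force: 69.0
time_s: 19.38
position: [0.6218, -0.2357, 0.1161]
t 19.38 p [ 621.8 -235.7  116.1] yaw 77.6 tilt 0.02 open 22.4 gf 69.0 F [-0.4  0.  -3.3]
shift cm [ 0.04 -0.01  8.01] az 0.1
```

View pics/m6.png

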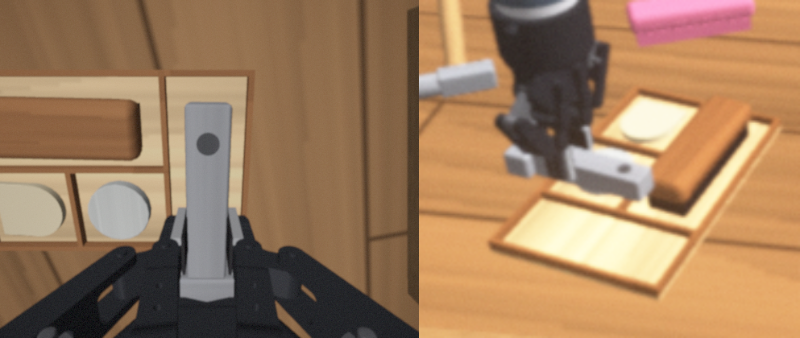

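The stem is held over the crosswise bay. In the wrist panel its end is at (208,104), and the bay's inner edges at (172,77) and (247,77).

```bash
python3 - <<'E'
from h import *
c,im=load("w6"); f=lambda x,y,z: (ray(c,(x/.8056+20,y/.8056),z)[:2]*1000)
th=np.radians(-12.5);u=np.array([np.cos(th),np.sin(th)]);v=np.array([-u[1],u[0]])
o=f(254,70,.014); l,r=f(172,77,.014),f(247,77,.014); e=f(208,104,.108)
print("width",np.linalg.norm(r-l),"cross",o-40*u-87.5*v,(l+r)/2-82.5*v,"stem ctr",e-65*v)
E
```

```text
width 61.598710801006725 cross [ 621.29890483 -229.61059545] [ 624.90284915 -230.81398382] stem ctr [ 623.61222264 -229.25460269]
```

```bash
python3 -m creep '[[[0,0,1,0,0,0,1.8],[0,0,2,0,0,0,1.8],[0,0,2,0,0,0,1.8],[0,0,1.4,0,0,0,1.8],[0,0,0.7,0,0,0,1.8],[0,0,0.3,0,0,0,1.8],[0,0,0.2,0,0,0,1.8],[0,0,0.1,0,0,0,1.8],[0,0,0.1,0,0,0,1.8],[0,0,0.1,0,0,0,1.8],[0,0,0,0,0,0,1.8],[0,0,0,0,0,0,1.8]]]'
```

```text
time_s: 20.98
position: [0.6218, -0.2358, 0.0373]
ee_rot: [0.78, 0.626, 0.0, 0.0]
wrist_force: [-0.1, -0.8, -3.4]
opening: 0.0222
gripper_force: 69.2
```

```bash
python3 -m creep '[[[0,0,0.05,0,0,0,1.8],[0,0,0.05,0,0,0,1.8],[0,0,0.05,0,0,0,1.8],[0,0,0,0,0,0,1.8],[0,0,0,0,0,0,1.8]]]'
```

```text
time_s: 21.6
position: [0.6218, -0.2358, 0.0361]
ee_rot: [0.78, 0.626, 0.0, 0.0]
wrist_force: [-1.8, 1.4, 1.4]
opening: 0.0224
gripper_force: 69.7
```

```bash
python3 -m creep '[[[0,0,0.05,0,0,0,1.8],[0,0,0,0,0,0,1.8],[0,0,0,0,0,0,2.6],[0,0,0,0,0,0,3.1],[0,0,0,0,0,0,3.4],[0,0,0,0,0,0,3.4],[0,0,-0.5,0,0,0,3.4],[0,0,-1,0,0,0,3.4],[0,0,-2.5,0,0,0,3.4],[0,0,-4,0,0,0,3.4],[0,0,-4,0,0,0,3.4],[0,0,0,0,0,0,3.4]]]'
python3 - <<'E'
from h import *
w,a=save("wrist","w7.png"); d,e=save("scene","c7.png")
cv2.imwrite("pics/m7.png",cv2.resize(np.hstack([a[0:420,20:540],cv2.resize(e[160:320,60:240],(473,420))]),(800,338))[:,:,::-1])
E
```

```text
time_s: 23.1
position: [0.6232, -0.2365, 0.1598]
ee_rot: [0.78, 0.626, 0.001, 0.003]
wrist_force: [-0.3, 0.2, -0.8]
opening: 0.0342
gripper_force: 0.0
```

View pics/m7.png

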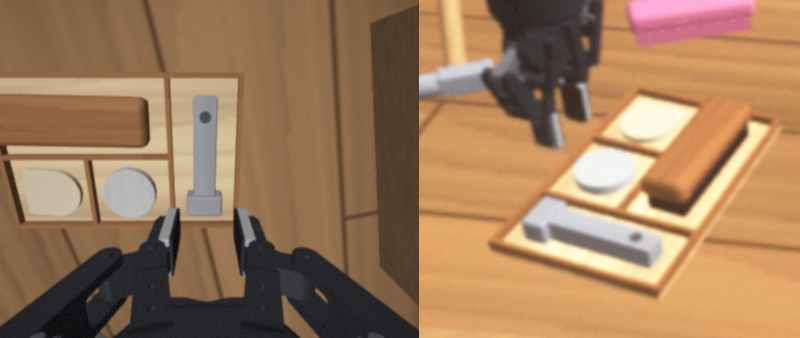

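Both lie flat in their bays: the stem spans panel (205,96)-(205,215) and the brush end is at (148,122). A numeric check before handing in:

```bash
python3 - <<'E'
from h import *
th=np.radians(-12.5);u=np.array([np.cos(th),np.sin(th)]);v=np.array([-u[1],u[0]])
T=lambda p,m: np.round([(p-m)@u,(p-m)@v],1)
c,_=load("w7"); f=lambda x,y,z: ray(c,(x/.8056+20,y/.8056),z)[:2]*1000
o=f(242,73,.014); w=f(236,222,.014)
cb=o-40*u-87.5*v; print("cross",cb,"tip end",T(f(205,96,.028),cb),"head end bottom",T(f(205,216,.004),cb),"inner corner",T(w,cb))
c,_=load("w4"); f=lambda x,y,z: ray(c,(x*1.15+60,y*1.15),z)[:2]*1000
o=f(233,81,.014); lb=o+95*u-45*v; print("long",lb,[T(f(*p),lb) for p in((167,103,.044),(214,103,.044),(168,240,.044),(210,240,.044))])
E
```

```text
cross [ 619.87467125 -229.81567288] tip end [ 3.7 66.2] head end bottom [  3.6 -75.1] inner corner [ 40.5 -77.8]
long [ 506.20822318 -160.98345116] [array([-74.7, -19.6]), array([-74.7,  23.8]), array([ 68.6, -22.2]), array([68.6, 23.7])]
```

```bash
python3 -c "
from cell import bot
print(bot.close_job())"
```

```text
the job is handed in; nothing more can be done
None
```

The longer brush (bristles down) and the stem both lie flat in their compartments, each about 5 mm or less off centre by my last measurements, set down gently and handed in at about 23 s; the hand-in returned no verdict.

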